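Build up the gang-milling arbor in its assembly block

TASK

Build up the gang-milling arbor that stands in the blue assembly block: thread the large bright cutter on first, down to the seat, then the blue spacing collar, then the small gold cutter, and last the copper-coloured bush with its flange down, each one lowered flat against the one below before you let go, not dropped. The red collar is the wrong width: leave it and the V-block where they are.

Things in the scene. Friction and masses are not known exactly. Their poses are not given: they have to be found in the camera images.
- arbor_block: Fixed blue tool-assembly block, base 88x74x14 mm, holding a dark 50 mm flange with a bright stub arbor upright. Origin: centre of the underside, under the arbor axis; z up. Heights over it: flange top 48, seat (30 mm wide) for the first part 54; arbor 16 mm diameter from 54 to 92, tapering to a 10 mm thread that ends at 103.
- large_cutter: Large side-and-face milling cutter, bright steel disc with 18 teeth, lying flat: 60 mm over the teeth, 10 mm thick, bore 19 mm, 0.16 kg. Held across its rim. Origin at the centre of the underside, z up along the bore.
- blue_collar: Blue anodised spacing collar: plain ring 32 mm outside, 12 mm thick, bore 19 mm, 30 g, lying flat. Origin at the centre of the underside, z up along the bore.
- gold_cutter: Small side-and-face milling cutter with gold-coloured coating and 16 teeth, lying flat: 50 mm over the teeth, 10 mm thick, bore 19 mm, 0.11 kg. Held across its rim. Origin at the centre of the underside, z up along the bore.
- end_bush: Copper-coloured flanged end bush, lying flange down: flange 38 mm wide and 3 mm thick at the bottom, above it a hub 30 mm wide; 12 mm thick in all, bore 19 mm, 60 g. It goes on flange down, as it lies. Origin at the centre of the underside, z up along the bore.
- red_collar: Red anodised spacing collar, 32 mm outside, only 6 mm thick, bore 19 mm: the wrong width for this job; it stays where it lies. Origin at the centre of the underside, z up along the bore.
- v_block: Grey steel V-block standing on the bench near the parts, 45 x 40 mm, 34 mm high; a bystander. Origin at the centre of its underside.
- binder_b: Grey ring binder, the right-hand one of two that stand side by side (fixed) between the parts and the arbor block: together 0.18 m along y (from 0.14 m to the left of this origin to 0.04 m to its right), 0.29 m along x, 0.32 m tall: carry things over them. In front of them lies a shut wooden gauge case, 54 mm high. Origin at the centre of its underside.
- drawer_organiser: Grey drawer cabinet beside the arbor block (fixed), about 0.25 m along x, 0.31 m along y, 0.24 m tall: keep the arm clear of it. Origin at the centre of its underside.

How it is judged (in metres and radians):
On the way, in this order (a step that is already met when the one before it is completed fails the run):
1. the large bright cutter is seated on the arbor (z of large_cutter in the frame of arbor_block between 0.0515 and 0.0565 m and horizontal distance between large_cutter and arbor_block below 0.003 m and angle between large_cutter's own z axis and vertical below 0.06 rad), for 0.2 s.
2. the blue spacing collar is seated on the arbor (z of blue_collar in the frame of arbor_block between 0.0615 and 0.0665 m and horizontal distance between blue_collar and arbor_block below 0.003 m and angle between blue_collar's own z axis and vertical below 0.06 rad), for 0.2 s.
3. the small gold cutter is seated on the arbor (z of gold_cutter in the frame of arbor_block between 0.0735 and 0.0785 m and horizontal distance between gold_cutter and arbor_block below 0.003 m and angle between gold_cutter's own z axis and vertical below 0.06 rad), for 0.2 s.
4. the copper-coloured flanged bush is seated on the arbor (z of end_bush in the frame of arbor_block between 0.0835 and 0.0885 m and horizontal distance between end_bush and arbor_block below 0.003 m and angle between end_bush's own z axis and vertical below 0.06 rad), for 0.2 s.
At the end, for the whole second after the job is handed in: Undersides above the block's underside: large cutter 54 mm, blue collar 64 mm, gold cutter 76 mm, flange-down bush 86 mm, each within 2.5 mm, within 3 mm of the arbor axis, tilted under 0.06 rad, released and at rest; red collar and V-block moved less than 30 mm (all of step 1 and all of step 2 and all of step 3 and all of step 4 and linear speed of each of large_cutter, blue_collar, gold_cutter, end_bush below 0.02 m/s and distance of each of red_collar, v_block from where it was at the start of the episode below 0.03 m); the robot touches nothing.
It fails at once if a part for the arbor is dropped (falls free of the fingers faster than 0.5 m/s, about 13 mm) ((linear speed of large_cutter above 0.5 m/s and contact force between the fingers and large_cutter below 0.05 N) or (linear speed of blue_collar above 0.5 m/s and contact force between the fingers and blue_collar below 0.05 N) or (linear speed of gold_cutter above 0.5 m/s and contact force between the fingers and gold_cutter below 0.05 N) or (linear speed of end_bush above 0.5 m/s and contact force between the fingers and end_bush below 0.05 N)).
It fails at once if the red collar is moved more than 30 mm (distance of red_collar from where it was at the start of the episode above 0.03 m).
It fails at once if the V-block is moved more than 30 mm (distance of v_block from where it was at the start of the episode above 0.03 m).
It also fails if it takes over 125 s, if anything falls off the work surface, if the arm or the gripper's body presses on something with over 40 N, if the wrist force passes 120 N, or if a joint passes its speed limit or range.

ROBOT

A 7-joint arm with a two-finger parallel gripper is mounted at the origin on the work surface; the furniture and walls round the work are solid. World frame = base frame: x ahead of the robot, y to its left, z up, the work surface at z = 0. Lengths are in mm, angles in rad, forces in N, time in s.
With the tool pointing down it reaches from about 425 to 875 mm from the base axis. Payload 8.4 kg.
Tool frame: the origin (TCP) lies at the very end of the fingers, on their centre line; the grasp point (between the pads) lies 19 mm behind it (bot.pinch_z is the distance from the TCP to the grasp point, in mm); z points along the fingers, y is the line along which they close (so a half turn about z gives the same grasp; the last joint's range is limited). The gripper opens to 85 mm and grips with 20 to 120 N. Pads are 22 mm wide; open, the fingers measure 114 mm over their backs; the gripper's body (76 mm by 85 mm) begins 54 mm behind the grasp point. The pads swing forward as they close: fully open they stand 13 mm farther back than shut.
Start: joints at [1.178, 0.333, 0.04, 1.465, -0.013, 1.343, -0.059], TCP at [188.212, -622.125, 231.308] pointing down, gripper open.
Joint ranges: [-2.58, 2.58], [-0.38, 2.09], [-1.3, 1.39], [0.25, 2.4], [-1.5, 4.64], [0.08, 2.09], [-2.65, 2.65]. Speed limits (rad/s): [2.22, 2.22, 2.79, 2.79, 3.14, 3.14, 3.14].

INTERFACE

Orientations are given as a 3x3 rotation matrix whose columns are the frame's x, y, z axes.
In Python, from bench import bot, capture, readout gives the robot as it stands. Calls block until the motion is done:
- bot.move_to(position, orientation): joint-space move of the TCP to a pose.
- bot.move_l(position, rot=None, speed=150): straight line of the TCP; rot=None keeps the orientation; speed is the mean speed in mm/s.
- bot.set_joints(angles): joint-space move.
- bot.release() and bot.gripper_close(squeeze=None): open the fingers fully, or close them until they stop; squeeze is the grip in N (None keeps the last).
- bot.pause(seconds).
- bot.solve_ik(position, orientation): joint angles nearest the present ones, or None.
- capture(name): name is "scene" or "top" or "wrist"; returns a dict with "frame" (384x512x3 uint8, red, green, blue), "z_map" (384x512 float32, mm along the optical axis (not along the pixel's ray), 0 where there is no reading), "fx", "fy", "cx", "cy" (pixels), "k1" (the pictures are not rectified: a ray, as slopes to the right and down, at radius r is drawn at 1 + k1 r^2 times it, then the intrinsics apply), "rvec" (rotation vector, rad) and "tvec" (3), from world to camera coordinates, as OpenCV has them; the wrist camera has in their place "mount" (4x4, takes a point from camera to tool coordinates, whose origin is the TCP and whose axes are the flange's). Camera axes: x right, y down, z forward; pixel columns grow to the right and rows downward; lengths in mm; the calibration is good to about 2 mm. A picture is of the moment at which its call begins: read the wrist's pose just before it.
A pose or a line that the arm cannot do raises bot.PlanningError and nothing moves.
- bot.hand_in(): hands the job in; it is judged then, once.
Readings, each from a call of its own:
- readout.get_time(): time.
- readout.get_joint_pos(): joint angles.
- readout.get_joint_velocities(): joint speeds.
- readout.get_tau(): joint torques, N m.
- readout.get_eef_pos(): TCP position.
- readout.get_orientation(): TCP orientation.
- readout.get_wrist_force(): force on the tool from outside, world axes, zero at the start.
- readout.get_wrist_torque(): the same for the moment, N m.
- readout.get_finger_gap(): finger opening in mm.
- readout.get_gripper_force(): force on a finger pad.
Only numpy, scipy, OpenCV 4.12 (cv2) and the standard library are available. Lean on these libraries where they do the work, as an engineer would, in place of code of your own. Each camera call takes 0.05 s, during which the arm holds its last target. There are 200 camera calls.

## Working session

There is one attempt and no reset: what is moved stays moved. The work goes in short steps, each a Python script; the robot and the scene stay as the last script left them, time stands still between calls to the robot, and variables do not carry over. Pictures are saved under pics/ and viewed, at most 14 in all, crops included, and the job is handed in when it is done.

```bash
ls; mkdir -p pics
cat > h.py <<'E'
import numpy as np, cv2
from bench import bot, capture, readout
def save(c,n,box=None,s=1):
    f=c["frame"][:,:,::-1]
    if box: f=f[box[1]:box[3],box[0]:box[2]]
    cv2.imwrite(f"pics/{n}.png",cv2.resize(f,None,fx=s,fy=s,interpolation=cv2.INTER_CUBIC))
def pose(c,T=None):
    if "rvec" in c:
        R=cv2.Rodrigues(np.array(c["rvec"],float))[0]; t=np.array(c["tvec"],float).ravel()
        return R.T,-R.T@t
    M=np.array(c["mount"]); p,R=T
    return R@M[:3,:3],R@M[:3,3]+p
def slopes(c,u,v):
    x=(np.asarray(u,float)-c["cx"])/c["fx"];y=(np.asarray(v,float)-c["cy"])/c["fy"]
    a,b=x.copy(),y.copy()
    for _ in range(20):
        r=1+c["k1"]*(a*a+b*b); a,b=x/r,y/r
    return a,b
def cloud(c,T=None):
    v,u=np.mgrid[:384,:512]; a,b=slopes(c,u,v); z=c["z_map"]
    R,o=pose(c,T); P=np.stack([a*z,b*z,z],-1)@R.T+o
    P[z<=0]=np.nan
    return P
def onz(c,u,v,h,T=None):
    a,b=slopes(c,u,v);R,o=pose(c,T);d=np.stack([a,b,np.ones_like(a)],-1)@R.T
    return o+d*((h-o[2])/d[...,2])[...,None]
def tcp(): return np.array(readout.get_eef_pos(),float),np.array(readout.get_orientation(),float)
E
cat > s.py <<'E'
from h import *
T=tcp()
for n in("scene","top","wrist"):
    c=capture(n);save(c,n+"0",None,1.5);np.savez("pics/"+n+"0.npz",**c); R,o=pose(c,T);print(n,o.round(),R[:,2].round(2),c["fx"],c["k1"])
print(T,bot.pinch_z,readout.get_finger_gap(),readout.get_time())
E
python3 s.py
```

```text
pics
scene [-66. 446. 875.] [ 0.51 -0.45 -0.73] 354.9486667301882 -0.06165200104802874
top [-138.  225.  918.] [ 0.56 -0.27 -0.78] 390.2120935496231 -0.04308537192351048
wrist [ 263. -600.  373.] [-0.29 -0.09 -0.95] 337.73719832977093 -0.03132842432760092
(array([ 188.06383004, -621.71653425,  230.41798136]), array([[ 9.57165446e-01,  2.89540996e-01, -5.66723595e-04],
       [ 2.89541535e-01, -9.57164198e-01,  1.54824219e-03],
       [-9.41679502e-05, -1.64601394e-03, -9.99998641e-01]])) 18.700000000000003 85.56224015416298 0.15
```

View pics/scene0.png

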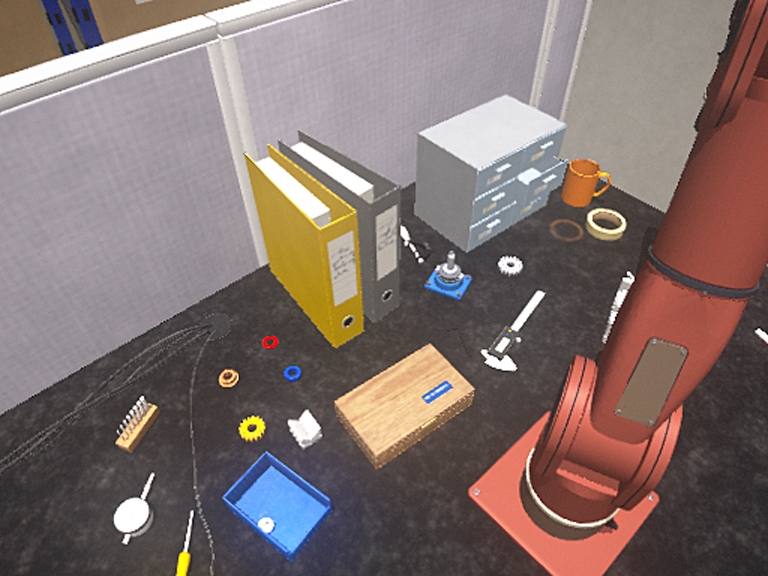

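View pics/top0.png

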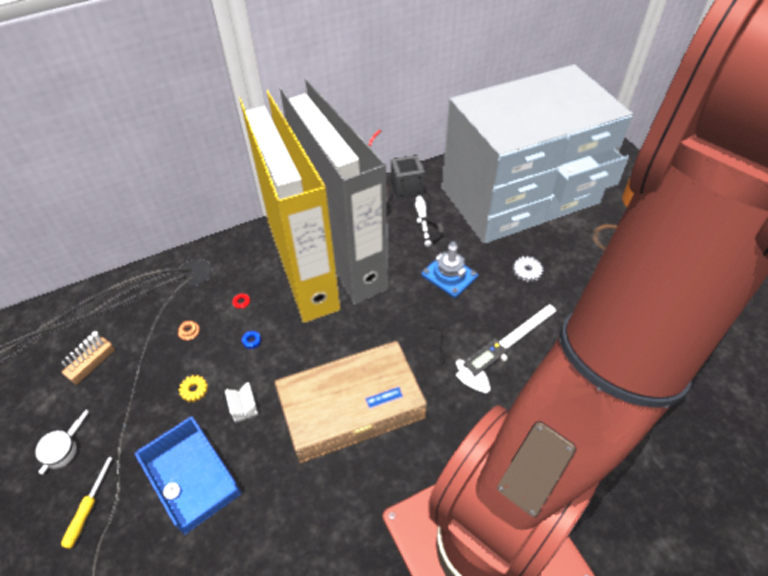

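View pics/wrist0.png

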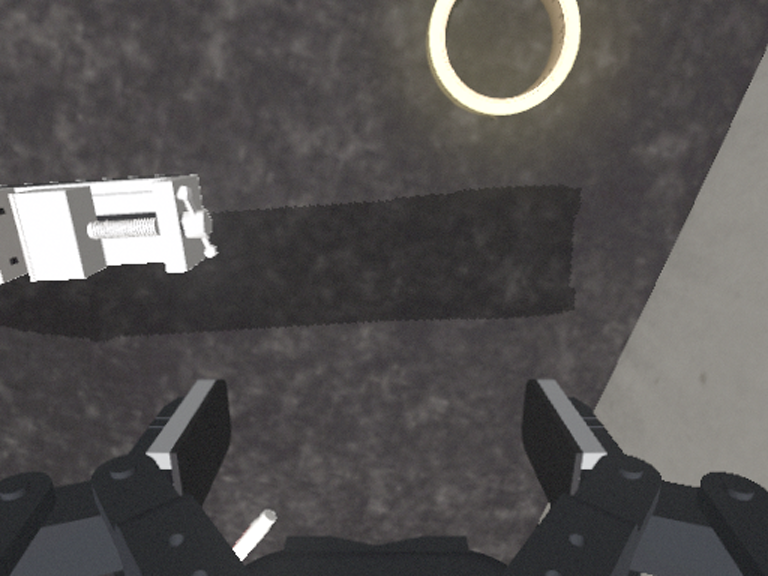

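```bash
cat > m.py <<'E'
from h import *
from scipy.optimize import least_squares
pts={"top":dict(large=(528,268),flange=(450,272),arbtop=(452,246),blue=(251,339),gold=(193,388),bush=(188,330),red=(241,300),vb=(241,402)),
"scene":dict(large=(510,265),flange=(449,275),arbtop=(451,254),blue=(292,373),gold=(252,428),bush=(229,378),red=(270,342),vb=(305,428))}
top=dict(large=10,blue=12,gold=10,bush=12,red=6,flange=48,vb=34,arbtop=103)
for n in pts:
    c=dict(np.load(f"pics/{n}0.npz"));P=cloud(c)
    for k,(u,v) in pts[n].items():
        u/=1.5;v/=1.5
        g=onz(c,u,v,top[k])
        near=P[int(v)-25:int(v)+25,int(u)-25:int(u)+25].reshape(-1,3)
        d=np.hypot(near[:,0]-g[0],near[:,1]-g[1])
        q=near[(d<48)&(near[:,2]>top[k]-2.5)&(near[:,2]<top[k]+3)]
        e=(q.min(0)+q.max(0))/2 if len(q) else g*np.nan
        print(n,k,g.round(1),len(q),q.mean(0).round(1) if len(q) else '',e.round(1),(np.ptp(q,axis=0)).round(1) if len(q) else '')
    B=P.reshape(-1,3);B=B[(B[:,1]<700)&(B[:,0]<1100)]
    for nm,px in dict(top=dict(binderA=(300,160),binderB=(330,150),cab=(560,110),case=(350,395),tray=(190,430)),scene=dict(binderA=(310,205),binderB=(355,170),cab=(500,140),case=(400,400),tray=(262,460)))[n].items():
        print(nm,P[int(px[1]/1.5),int(px[0]/1.5)].round())
    for z in (240,320,54):
        q=B[abs(B[:,2]-z)<5];print(z,np.percentile(q,[1,99],axis=0).round() if len(q) else '')
    t=B[(abs(B[:,2])<15)];print("bench z",np.median(t[:,2]))
E
python3 m.py
```

```text
top large [ 408.  -365.5   10. ] 141 [ 409.2 -365.3    9.4] [ 409.4 -364.6   10.2] [52.9 56.8  5.3]
top flange [ 445.7 -201.9   48. ] 96 [ 461.7 -211.1   48. ] [ 467.  -214.    48.2] [47.8 46.6  5.3]
top arbtop [ 461.1 -210.4  103. ] 5 [ 469.  -214.2  101.7] [ 469.1 -213.9  101.6] [5.1 4.6 2.2]
top blue [500.7 187.8  12. ] 41 [502.4 188.5  11. ] [502.1 188.3  11.9] [30.6 29.5  4.7]
top gold [451.5 312.1  10. ] 161 [454.8 313.2  10.2] [454.5 313.1  10.3] [47.3 46.1  5.4]
top bush [574.  287.2  12. ] 39 [579.1 288.5  11.2] [579.5 289.3  12. ] [29.1 28.1  4.7]
top red [600.3 175.6   6. ] 40 [599.7 176.5   5.2] [599.1 190.3   6.1] [34.  57.5  5.1]
top vb [373.5 244.6  34. ] 85 [381.8 246.   33.8] [383.  245.   34.3] [46.4 42.   5.4]
binderA [614.  10. 283.]
binderB [582. -33. 308.]
cab [ 570. -506.  240.]
case [294.  80.  53.]
tray [375. 338.  17.]
240 [[  18. -840.  235.]
 [ 847.  459.  245.]]
320 [[ -68. -551.  315.]
 [ 848.  437.  325.]]
54 [[  228. -1049.    49.]
 [  847.   526.    59.]]
bench z -0.1594030269598079
scene large [ 407.1 -361.6   10. ] 109 [ 410.4 -364.9    9.7] [ 411.1
[... 288 characters left out ...]
504.3 190.2  12.2] [32.4 28.3  5.4]
scene gold [452.2 314.6  10. ] 143 [453.9 314.9  10.3] [454.5 314.6  10.3] [45.8 44.   5.5]
scene bush [573.4 289.6  12. ] 42 [578.7 289.4  11.6] [580.1 289.   11.9] [31.5 29.1  4.4]
scene red [598.1 178.7   6. ] 57 [599.6 179.7   5.6] [593.4 186.6   6.2] [71.5 76.4  5.4]
scene vb [375.2 248.4  34. ] 70 [381.1 248.2  33.4] [382.7 246.3  34.2] [48.  43.2  5.3]
binderA [575.  53. 308.]
binderB [615. -80. 297.]
cab [ 555. -450.  239.]
case [300.  94.  51.]
tray [373. 340.  44.]
240 [[  -60. -1263.   235.]
 [  846.   500.   245.]]
320 [[  -68. -1263.   315.]
 [  847.   474.   325.]]
54 [[  -37. -1262.    49.]
 [  846.   577.    59.]]
bench z 0.5926788591323771
```

```bash
cat > m2.py <<'E'
from h import *
for n in("top","scene"):
    P=cloud(dict(np.load(f"pics/{n}0.npz"))).reshape(-1,3)
    def ext(nm,x0,x1,y0,y1,z0,z1):
        q=P[(P[:,0]>x0)&(P[:,0]<x1)&(P[:,1]>y0)&(P[:,1]<y1)&(P[:,2]>z0)&(P[:,2]<z1)]
        print(n,nm,len(q),np.percentile(q,[1,99],axis=0).round().tolist() if len(q) else '')
    ext("binders",300,780,-160,160,120,310)
    ext("bindertop",300,780,-160,160,310,340)
    ext("cabtop",350,840,-700,-230,232,248)
    ext("cabside",350,840,-700,-230,30,225)
    ext("nearcab",350,840,-430,-300,15,225)
    ext("case",150,460,-100,260,45,60)
    ext("tray",250,480,270,500,20,60)
    ext("block",400,520,-280,-140,11,17)
    ext("behindblock",500,700,-290,-140,15,225)
    for y in(-300,-330,-360,-390,-420): 
        q=P[(abs(P[:,1]-y)<8)&(P[:,0]>350)&(P[:,2]>30)&(P[:,2]<235)]; print(y,q[:,0].min().round() if len(q) else '')
E
python3 m2.py
python3 - <<'E'
from h import *
D=np.diag([1,-1,-1.]);
def Rz(a): 
    c,s=np.cos(a),np.sin(a);return np.array([[c,-s,0],[s,c,0],[0,0,1]])@D
for nm,p in dict(large=(410,-365),arb=(468,-213.5),blue=(502,189),gold=(454,314),bush=(579,289)).items():
  for z in(0,150,400):
    o=[]
    for a in range(-180,180,30):
        q=bot.solve_ik([*p,z],Rz(np.radians(a)))
        o.append(f"{a}:{'-' if q is None else round(q[6],1)}")
    print(nm,z,*o)
E
```

```text
top binders 7513 [[493.0, -89.0, 125.0], [766.0, 84.0, 309.0]]
top bindertop 745 [[494.0, -90.0, 310.0], [772.0, 84.0, 320.0]]
top cabtop 4236 [[498.0, -627.0, 233.0], [701.0, -328.0, 243.0]]
top cabside 6279 [[466.0, -625.0, 32.0], [839.0, -236.0, 223.0]]
top nearcab 3389 [[496.0, -427.0, 18.0], [703.0, -324.0, 223.0]]
top case 4258 [[228.0, -27.0, 48.0], [366.0, 188.0, 57.0]]
top tray 515 [[252.0, 302.0, 20.0], [376.0, 420.0, 52.0]]
top block 180 [[419.0, -258.0, 11.0], [505.0, -169.0, 17.0]]
top behindblock 52 [[502.0, -266.0, 15.0], [679.0, -207.0, 31.0]]
-300 738.0
-330 506.0
-360 503.0
-390 495.0
-420 494.0
scene binders 7006 [[495.0, -87.0, 124.0], [771.0, 87.0, 310.0]]
scene bindertop 877 [[495.0, -89.0, 310.0], [773.0, 86.0, 320.0]]
scene cabtop 2620 [[499.0, -625.0, 233.0], [698.0, -327.0, 242.0]]
scene cabside 4705 [[425.0, -688.0, 32.0], [840.0, -323.0, 224.0]]
scene nearcab 2928 [[497.0, -426.0, 18.0], [839.0, -323.0, 224.0]]
scene case 3579 [[228.0, -26.0, 47.0], [367.0, 193.0, 58.0]]
scene tray 617 [[251.0, 303.0, 20.0], [375.0, 423.0, 53.0]]
scene block 147 [[419.0, -
[... 1072 characters left out ...]
-2.5 0:-2.0 30:-1.5 60:-1.1 90:-0.5 120:0.1 150:0.6
gold 0 -180:0.4 -150:1.0 -120:1.4 -90:1.9 -60:2.5 -30:-2.5 0:-2.6 30:-2.2 60:-1.7 90:-1.2 120:-0.7 150:-0.1
gold 150 -180:0.6 -150:1.1 -120:1.6 -90:2.2 -60:2.6 -30:-2.6 0:-2.6 30:-2.1 60:-1.6 90:-0.9 120:-0.4 150:0.0
gold 400 -180:0.8 -150:1.2 -120:1.8 -90:2.3 -60:- -30:-2.6 0:-2.3 30:-1.8 60:-1.3 90:-0.8 120:-0.3 150:0.1
bush 0 -180:0.6 -150:1.0 -120:1.5 -90:2.1 -60:-2.5 -30:-2.3 0:-2.5 30:-1.9 60:-1.4 90:-0.9 120:-0.4 150:0.1
bush 150 -180:0.6 -150:1.2 -120:1.7 -90:2.2 -60:-2.7 -30:-2.3 0:-2.4 30:-1.8 60:-1.4 90:-0.9 120:-0.4 150:0.1
bush 400 -180:1.0 -150:1.3 -120:1.8 -90:2.3 -60:- -30:-2.4 0:-2.4 30:-1.8 60:-1.3 90:-0.7 120:-0.1 150:0.5
```

```bash
cat >> h.py <<'E'
def Rz(a):
    a=np.radians(a);c,s=np.cos(a),np.sin(a);return np.array([[c,-s,0],[s,c,0],[0,0,1]])@np.diag([1,-1,-1.])
R0=Rz(170)
def look(name,g,h,r,tag,view=False):
    "circle fit on the surface at height h (outer radius r) near g"
    T=tcp();c=capture("wrist");P=cloud(c,T).reshape(-1,3)
    np.savez("pics/"+tag+".npz",p=T[0],R=T[1],**c)
    if view: save(c,tag,None,1.5)
    bench=P[(abs(P[:,2])<6)][:,2]
    q=P[(np.hypot(P[:,0]-g[0],P[:,1]-g[1])<r+12)&(abs(P[:,2]-h)<2.5)]
    (x,y),rad=cv2.minEnclosingCircle(q[:,:2].astype(np.float32))
    e=(np.percentile(q,1,axis=0)+np.percentile(q,99,axis=0))/2
    print(tag,"mec",round(x,1),round(y,1),round(rad,1),"mean",q.mean(0).round(1),"mid",e.round(1),len(q),"bench",np.median(bench).round(2) if len(bench) else '',"t",round(readout.get_time(),1))
    return np.array([x,y])
E
cat > a.py <<'E'
from h import *
bot.move_to([468,-213.5,190],R0); look("arb",(468,-213.5),48,25,"arb1",True)
P=0
bot.move_to([410,-365,120],R0); look("large",(410,-365),10,30,"large1",True)
E
python3 a.py
```

```text
arb1 mec 470.8 -216.6 25.1 mean [ 467.3 -216.    47.6] mid [ 470.7 -216.7   47.7] 1388 bench -0.35 t 2.0
large1 mec 413.0 -367.0 28.8 mean [ 412.3 -366.7    9.2] mid [ 412.6 -366.9    9.3] 2973 bench -0.39 t 2.8
```

View pics/arb1.png

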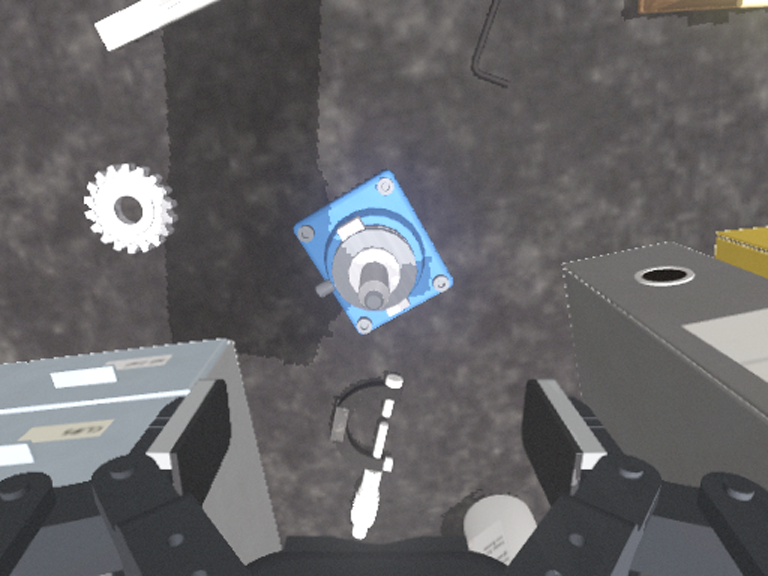

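View pics/large1.png

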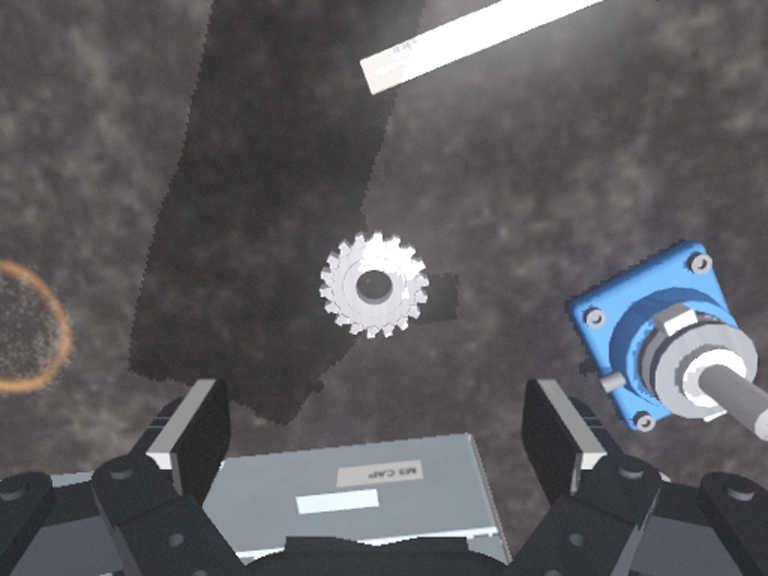

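```bash
cat > b.py <<'E'
from h import *
bot.move_to([468,-213.5,190],Rz(-10)); a2=look("arb",(468,-213.5),48,25,"arb2")
bot.move_to([468,-213.5,190],R0); a1=look("arb",(468,-213.5),48,25,"arb3")
off=(a1-a2)/2; print("arbor",(a1+a2)/2,"bias in tool frame",R0[:2,:2].T@off)
for n in("arb2","arb3"):
    c=dict(np.load(f"pics/{n}.npz"));P=cloud(c,(c["p"],c["R"])).reshape(-1,3)
    for lo,hi in((94,106),(55,90)):
        q=P[(np.hypot(P[:,0]-468,P[:,1]+213)<15)&(P[:,2]>lo)&(P[:,2]<hi)]
        print(n,lo,len(q),q.mean(0).round(1),q.min(0).round(1),q.max(0).round(1))
E
python3 b.py
```

```text
arb2 mec 470.8 -216.7 25.0 mean [ 474.3 -217.1   47.6] mid [ 471.2 -216.7   47.7] 1425 bench -0.37 t 5.5
arb3 mec 470.9 -216.6 25.1 mean [ 474.2 -217.1   47.6] mid [ 471.1 -216.7   47.7] 1424 bench -0.37 t 5.8
arbor [ 470.85926819 -216.66242981] bias in tool frame [-0.01377656  0.08750772]
arb2 94 241 [ 472.4 -216.7   99.5] [ 465.4 -223.    94. ] [ 478. -210.  104.]
arb2 55 216 [ 476.8 -217.2   72.6] [ 460.9 -225.3   55. ] [ 482.3 -205.    89.9]
arb3 94 249 [ 472.4 -216.8   99.3] [ 466.  -223.7   94. ] [ 477.8 -209.7  104. ]
arb3 55 216 [ 476.8 -217.4   73.1] [ 465.8 -227.    55. ] [ 481.2 -205.9   89.9]
```

```bash
cat >> h.py <<'E'
A=np.array([470.9,-216.65])
def F(): return np.mean([np.array(readout.get_wrist_force()) for _ in range(3)],0)
def grab(p,z,lift,squeeze=40):
    bot.move_l([*p,60],speed=250); bot.move_l([*p,z],speed=80)
    bot.gripper_close(squeeze=squeeze); bot.pause(.2)
    print("gap",round(readout.get_finger_gap(),1),"force",readout.get_gripper_force(),"F",F().round(1))
    bot.move_l([*p,z+25],speed=60); bot.move_l([*p,lift],speed=250)
    print("lifted gap",round(readout.get_finger_gap(),1),"F",F().round(1),"t",readout.get_time())
def lower(xy,z0,seat,f=6):
    "z0: grasp TCP height on bench; seat: seat height. go from hover to contact"
    bot.move_l([*xy,z0+110],speed=120); bot.pause(.3); b=F(); print("base",b.round(1))
    z=z0+110
    while z>z0+seat-2.5:
        step=6 if z-z0>106 else 3 if z-z0>seat+5 else .7
        z-=step; bot.move_l([*xy,z],speed=50 if step>1 else 15); d=F()-b
        if np.abs(d).max()>f:
            bot.pause(.15); d=F()-b
            print("contact",round(z-z0,1),d.round(1))
            if np.abs(d).max()>f: break
    print("end h",round(z-z0,1),d.round(1),"actual",(tcp()[0]).round(2),"t",readout.get_time())
    return z
E
cat > c.py <<'E'
from h import *
for a in(-60,-110): bot.move_to([440,-300,190],Rz(a))
for a in(215,170): bot.move_to([412.7,-366.9,120],Rz(a))
print(tcp()[1][:,0].round(2),np.round(readout.get_joint_pos(),2))
E
sed -i 's/for a in(-60,-110)/for a in(-55,-100)/' c.py; python3 c.py
```

```text
[-0.99  0.17  0.  ] [ 1.43  0.36 -0.92  1.8   0.32  1.13  1.79]
```

```bash
cat > d.py <<'E'
from h import *
p=look("large",(412,-367),10,30,"large2")
grab(p,-3,140)
c=capture("wrist");save(c,"held1",None,1.5)
E
python3 d.py
```

```text
large2 mec 413.0 -366.9 28.7 mean [ 412.4 -366.9    9.2] mid [ 412.8 -366.9    9.3] 3003 bench -0.37 t 12.1
gap 56.8 force 40.83668036386371 F [-2.5  2.2  7.8]
lifted gap 56.6 F [-0.1 -0.6 -3. ] t 15.25
```

View pics/held1.png

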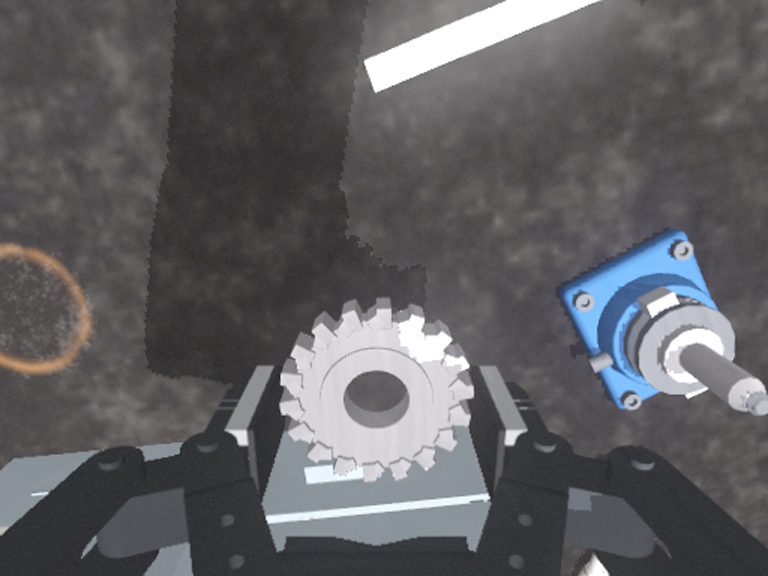

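```bash
cat >> h.py <<'E'
def held(z0,th,r,tag):
    T=tcp();c=capture("wrist");P=cloud(c,T).reshape(-1,3);h=T[0][2]-z0+th
    d=np.hypot(*(P[:,:2]-T[0][:2]).T)
    q=P[(d<r+3)&(abs(P[:,2]-h)<4)&(abs((P-T[0])@T[1][:,1])<r-2)]
    q=q[abs(q[:,2]-np.median(q[:,2]))<1.5]
    k=np.linalg.lstsq(np.c_[q[:,:2]-q[:,:2].mean(0),np.ones(len(q))],q[:,2],rcond=None)[0]
    (x,y),rad=cv2.minEnclosingCircle(q[:,:2].astype(np.float32))
    o=T[1][:2,:2].T@(np.array([x,y])-T[0][:2])
    print(tag,"held offset tool xy",o.round(1),"rad",round(rad,1),"z err",np.round(k[2]-h,1),"tilt",k[:2].round(3),len(q))
    return o
E
cat > e.py <<'E'
from h import *
o=held(-3,10,30,"large")
E
python3 e.py
```

```text
large held offset tool xy [-0.6  0.6] rad 29.8 z err -2.0 tilt [-0.002  0.001] 8857
```

```bash
cat > f.py <<'E'
from h import *
o=held(-3,10,30,"large"); R=tcp()[1]
xy=A-R[:2,:2]@o; print(xy)
bot.move_l([412,-366,140],speed=200)
bot.move_l([*xy,140],speed=200)
lower(xy,-3,54)
save(capture("wrist"),"low1",None,1)
E
python3 f.py
```

```text
large held offset tool xy [-0.2  0.6] rad 29.6 z err -2.0 tilt [-0.002  0.002] 8853
[ 470.55918914 -217.1521238 ]
base [-0.5 -0.7 -1.9]
contact 54.1 [-5.1  1.6 14.2]
end h 54.1 [-5.1  1.6 14.2] actual [ 470.71 -217.2    51.9 ] t 23.2417
```

View pics/low1.png

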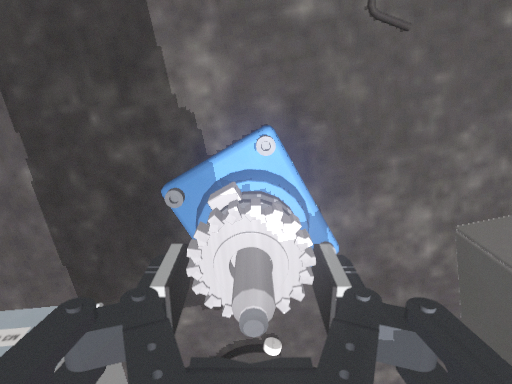

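```bash
cat > g.py <<'E'
from h import *
bot.release(); print("F",F().round(1),readout.get_finger_gap())
p=tcp()[0]; bot.move_l([p[0],p[1],190],speed=200); bot.pause(.2)
look("seated",A,64,30,"seat1")
bot.move_l([p[0],p[1],380],speed=300)
bot.move_l([502,189,380],R0,speed=350)
bot.move_l([502,189,120],speed=300)
print(np.round(readout.get_joint_pos(),2),tcp()[1][:,0].round(2))
look("blue",(502,189),12,16,"blue1",True)
E
python3 g.py
```

```text
F [-1.2  0.6  0. ] 85.31969747723862
seat1 mec 470.6 -217.6 28.7 mean [ 468.7 -217.3   63.1] mid [ 470.3 -217.6   63.4] 2521 bench -0.36 t 24.8
[ 0.51  0.41 -1.14  1.83  0.41  1.16  0.63] [-0.98  0.17 -0.  ]
blue1 mec 506.1 188.2 16.1 mean [505.4 188.3  11.5] mid [505.9 188.2  11.4] 832 bench -0.38 t 28.2
```

View pics/blue1.png

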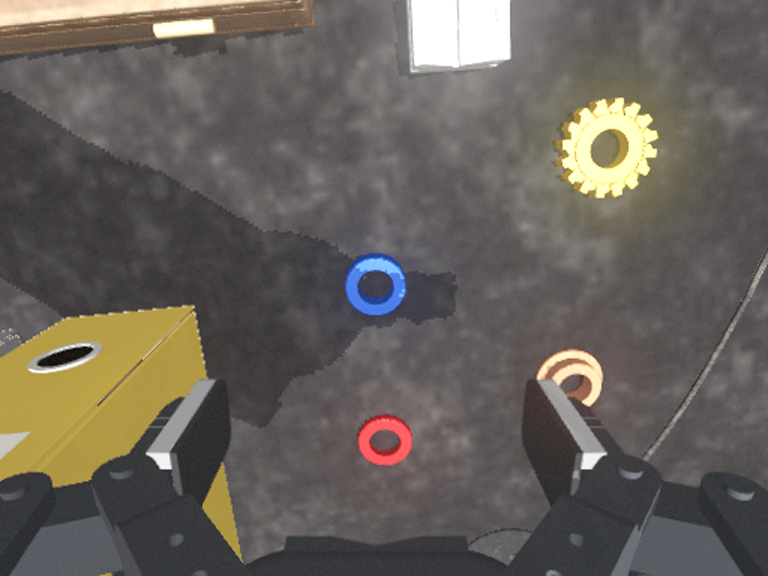

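```bash
cat > go.py <<'E'
from h import *
import sys
def carry(name,p,z0,th,r,seat,finish=True):
    grab(p,z0,380)
    if abs(readout.get_finger_gap())<10: raise SystemExit("lost")
    o=held(z0,th,r,name)
    bot.move_l([A[0],A[1],380],speed=300)
    R=tcp()[1]; xy=A-R[:2,:2]@o; print(xy.round(1))
    bot.move_l([*xy,z0+125],speed=250)
    lower(xy,z0,seat)
    save(capture("wrist"),name+"low",None,1)
E
cat > i.py <<'E'
from go import *
p=look("blue",(506,188),12,16,"blue2")
carry("blue",p,1.5,12,16,64)
E
python3 i.py
```

```text
blue2 mec 505.8 188.0 16.2 mean [505.4 188.2  11.6] mid [505.7 188.2  11.4] 838 bench -0.38 t 28.3
gap 30.1 force 39.07970320433378 F [-1.3 -0.6  6. ]
lifted gap 29.8 F [-0.7 -0.8 -1.4] t 32.4583
blue held offset tool xy [-0.1 -0.5] rad 16.4 z err -1.0 tilt [ 0.002 -0.001] 2265
[ 470.9 -216.1]
base [-0.3 -0.1  0.1]
contact 63.8 [-2.4  0.6  7.8]
end h 63.8 [-2.4  0.6  7.8] actual [ 471.   -216.17   65.9 ] t 40.7
```

View pics/bluelow.png

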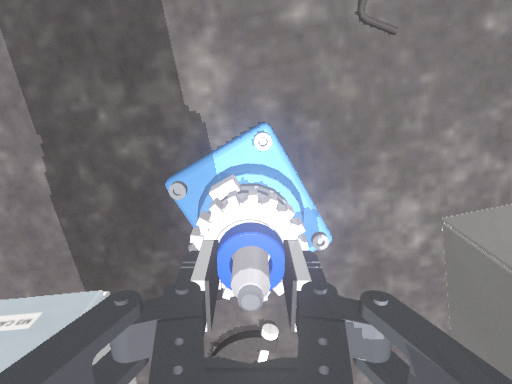

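Blue collar is flat on the cutter, arbor through the bore (250,265). Release and go for the gold cutter at about (456,313).

```bash
cat >> go.py <<'E'
def leave(h,r,tag,nxt):
    bot.release(); p=tcp()[0]; bot.move_l([p[0],p[1],p[2]+120],speed=200); bot.pause(.2)
    look("seated",A,h,r,tag)
    bot.move_l([p[0],p[1],380],speed=300); bot.move_l([*nxt,380],R0,speed=350); bot.move_l([*nxt,120],speed=300)
E
cat > j.py <<'E'
from go import *
leave(76,16,"seat2",(457,313))
p=look("gold",(457,313),10,25,"gold1")
p=look("gold",p,10,25,"gold2",True)
E
python3 j.py
```

```text
seat2 mec 470.9 -216.6 16.1 mean [ 468.7 -216.2   75.5] mid [ 470.9 -216.6   75.4] 771 bench -0.37 t 42.3
gold1 mec 456.9 313.0 23.8 mean [456.3 313.    9.5] mid [456.4 312.8   9.4] 1959 bench -0.3 t 46.4
gold2 mec 456.8 312.8 23.8 mean [456.2 312.9   9.5] mid [456.4 312.9   9.4] 1959 bench -0.32 t 46.5
```

View pics/gold2.png

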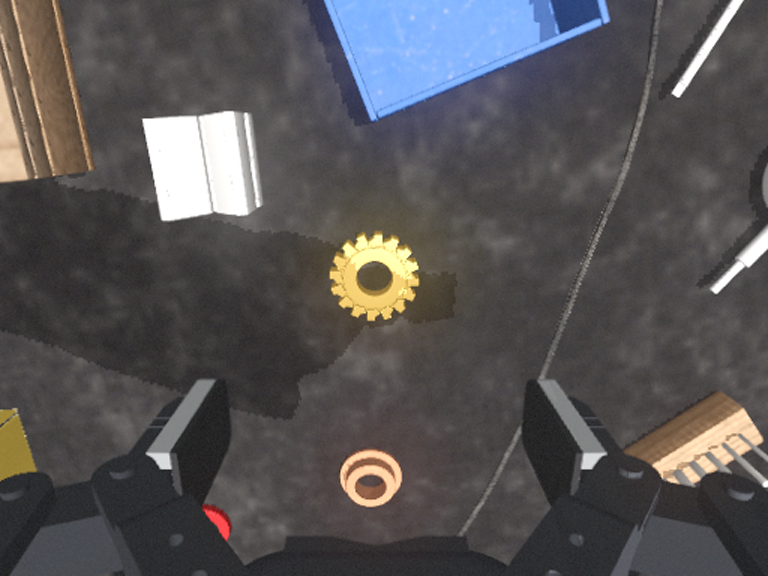

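The gold cutter is at (374,277), its left and right are free, V-block well to the side.

```bash
cat > k.py <<'E'
from go import *
carry("gold",(456.7,312.9),-1,10,25,76)
E
python3 k.py
```

```text
gap 47.0 force 39.83930815011263 F [-2.1 -1.7  8.2]
lifted gap 46.5 F [-0.1 -0.1 -1.8] t 50.5583
gold held offset tool xy [-0.2  0.4] rad 24.5 z err -1.4 tilt [-0.002 -0.002] 5651
[ 470.6 -217. ]
base [ 0.3  0.8 -1.4]
contact 76.5 [-1.3  0.3  6.1]
end h 76.5 [-1.3  0.3  6.1] actual [ 470.8  -217.05   75.75] t 58.1167
```

View pics/goldlow.png

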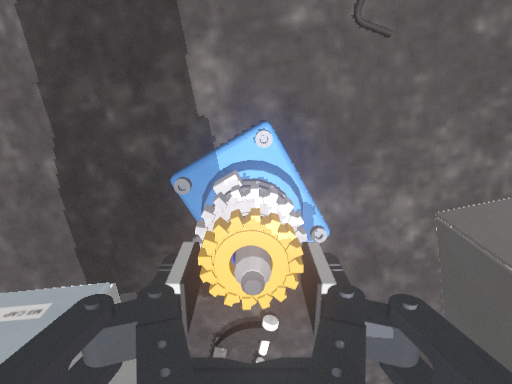

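```bash
cat > l.py <<'E'
from go import *
leave(86,25,"seat3",(582,288))
p=look("bush",(582,288),12,15,"bush1")
look("flange",p,3,19,"bush2")
p=look("bush",p,12,15,"bush3",True)
E
python3 l.py
```

```text
seat3 mec 470.6 -217.5 23.9 mean [ 469.9 -217.3   85.4] mid [ 470.5 -217.4   85.4] 2013 bench -0.36 t 59.6
bush1 mec 583.8 287.8 15.2 mean [583.4 287.9  11.5] mid [583.8 288.   11.5] 685 bench -0.32 t 63.1
bush2 mec 583.8 287.9 30.9 mean [581.1 288.6   2.1] mid [583.7 287.4   2.9] 864 bench -0.35 t 63.2
bush3 mec 584.0 287.9 15.1 mean [583.4 287.8  11.5] mid [583.7 287.7  11.4] 683 bench -0.33 t 63.2
```

View pics/bush3.png

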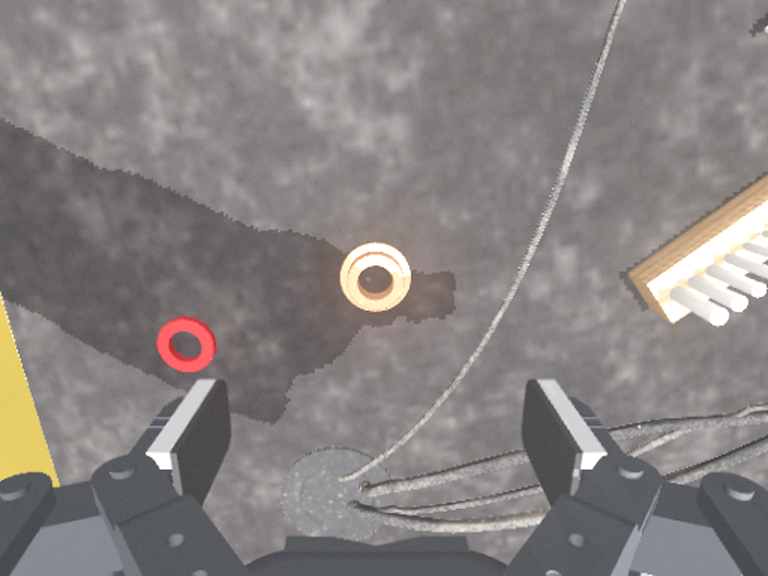

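```bash
cat > n.py <<'E'
from go import *
carry("bush",(583.9,287.9),4.8,12,15,86)
E
python3 n.py
```

```text
gap 27.7 force 39.09816613420844 F [-1.3 -1.5  5.5]
lifted gap 27.2 F [-0.6  1.  -0.7] t 67.375
bush held offset tool xy [ 0.2 -0.4] rad 15.4 z err -1.1 tilt [ 0.    -0.004] 1753
[ 471.2 -216.3]
base [-0.2  0.4 -0.9]
contact 85.5 [-2.3  1.2 10.3]
end h 85.5 [-2.3  1.2 10.3] actual [ 471.6  -216.35   91.14] t 73.9417
```

View pics/bushlow.png

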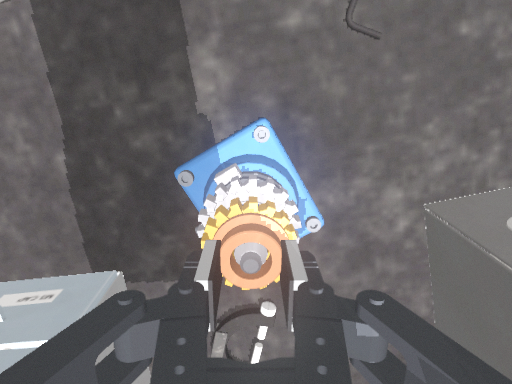

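```bash
cat > o.py <<'E'
from go import *
bot.release(); p=tcp()[0]; bot.move_l([p[0],p[1],p[2]+120],speed=150); bot.pause(.5)
look("bush",A,98,15,"end1"); look("gold",A,86,25,"end2"); look("large",A,64,30,"end3",True)
E
python3 o.py
```

```text
end1 mec 471.5 -216.5 15.2 mean [ 470.7 -216.5   97.4] mid [ 471.3 -216.6   97.4] 726 bench -0.35 t 76.1
end2 mec 470.6 -217.3 23.8 mean [ 466.4 -218.    86.2] mid [ 470.4 -217.4   86.1] 819 bench -0.36 t 76.1
end3 mec 470.4 -217.7 28.6 mean [ 456.3 -215.3   63.2] mid [ 464.8 -217.5   63.4] 618 bench -0.36 t 76.2
```

View pics/end3.png

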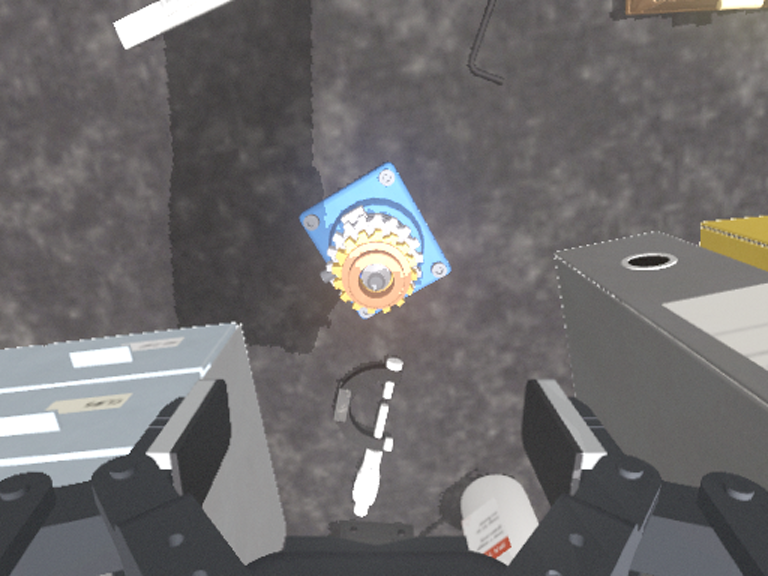

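The stack stands upright at (375,275), at the right heights, and the gripper is clear of it.

```bash
python3 -c "
from bench import bot
print(bot.hand_in())"
```

```text
the job is handed in; nothing more can be done
None
```

I threaded all four parts onto the arbor in order and handed the job in at about 76 s of the 125 s. Each was lowered to contact before release. The last wrist-camera check measured the visible tops about 0.6 mm or less from their nominal heights and the parts within about 1.2 mm of the arbor axis. The red collar and V-block were left alone, and hand-in returned no verdict.

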